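# Square a base plate on the welding bench and switch on its magnets

### The job

Slide the loose base plate with the four bolt holes across the welding bench, without lifting it, until it lies with a long edge flush along the fence and its end up against the gauge stop, keeping its sensing pin pushed; bring it home gently, never ramming the fixture. Then switch fully on the two paddle-shaped magnet toggles to hold it. Leave the round toggles and everything else on the bench alone.

Things in the scene. Friction and masses are not known exactly. Their poses are not given: they have to be found in the camera images.
- plate_mid (a point): Centre of the base plate to move, 5 mm above the bench; x along its long edges. Dark steel, 120 (x) x 92 (y) x 10 mm, four bolt holes, loose and flat on the bench. About 0.8 kg; mass and friction vary; it slides at about 1.5 to 4 N. Too wide to grasp: push its edges. It starts within 0.4 rad of the fence's direction, off the fence (-y) and short of the stop (-x).
- fixture: Squaring fixture, fixed: steel fence 28 mm high, gauge stop at its far end. Origin on the bench; x runs along the fence towards the stop. The fence's inner face is the plane y = 0, from x = -240 to +60 mm; the fence lies behind it (y to 37 mm). The plate belongs on the -y side with a long edge flush on the face: its centre is then at y = -46 mm.
- gauge: Gauge stop (same frame as fixture): rigid block 27 mm high, y = -81 to -11 mm, its face looking to -x. Its setting differs each time and is not measured: the face stands anywhere from x = -60 to 0 mm; find it by touch or eye. A brass pin, 2 to 9 mm above the bench, sticks out 4 mm from mid-face and yields at 0.5 N, too little to feel or move the plate. Over 25 N on fence or block is ramming.
- panel: Switch panel, fixed: grey base 90 x 170 x 12 mm, origin under its centre. Five toggle modules in a row along its y, 30 mm pitch, order differs each time, tops 42 mm above the bench. Levers pivot about the panel's y at 42 mm height, are 40 mm long, lean 0.45 rad to panel -x when off, 0.45 rad to +x when on, stay where left, and move at 1 to 3 N.
- magnet_a (a joint): Magnet switch lever angle, rad: 0 off (leaning to panel -x), 0.9 fully on (leaning to panel +x). One of the two levers with a flat steel paddle, 16 mm wide (along the row) and 22 mm tall; the other three levers have a thin round stem with a small ball.
- magnet_a_tip (a point): Top end of that magnet switch's paddle, 40 mm from its pivot.
- magnet_b (a joint): Magnet switch lever angle, rad: 0 off (leaning to panel -x), 0.9 fully on (leaning to panel +x). One of the two levers with a flat steel paddle, 16 mm wide (along the row) and 22 mm tall; the other three levers have a thin round stem with a small ball.
- magnet_b_tip (a point): Top end of that magnet switch's paddle, 40 mm from its pivot.
- fan_tip (a point): Top end of the fan switch's lever, one of the three round levers with a ball end, 9 mm across (lamp is on, fan and spare are off). Leave alone.
- lamp_tip (a point): Top end of the lamp switch's lever, one of the three round levers with a ball end, 9 mm across (lamp is on, fan and spare are off). Leave alone.
- spare_tip (a point): Top end of the spare switch's lever, one of the three round levers with a ball end, 9 mm across (lamp is on, fan and spare are off). Leave alone.
- tube: Bystander, leave alone: short upright offcut of square steel tube, 50 x 50 mm, 45 mm high. Origin at its underside centre.
- offcut: Bystander, leave alone: plain flat steel offcut without holes, 90 x 60 x 8 mm. Origin at its underside centre.
- slug: Bystander, leave alone: upright steel cylinder, 35 mm across, 50 mm high, behind the fence. Origin at its underside centre.
- wire_brush: Bystander, leave alone: wire brush lying down, handle along its -x. Origin at its underside centre.
- square: Bystander, leave alone: L-shaped red magnetic square lying flat, 18 mm high, legs 85 mm. Origin at its underside, in the middle of one leg.
- hammer: Bystander, leave alone: hammer lying down, handle along its -x. Origin at its underside centre.
- spray: Bystander, leave alone: upright spray can, 56 mm across, 160 mm high. Origin at its underside centre.
There are look-alikes about, which are no part of the job. Leave any brown or pink look-alike of the part that bears plate_mid alone.

How it is judged:
By the outcome, as a careful person would: the job done as asked, in the order asked, and still so for the second after the job is handed in, with the robot touching nothing.
It also fails if it takes over 72 s, if anything falls off the work surface, if the arm or the gripper's body presses on something with over 40 N, if the wrist force passes 120 N, or if a joint passes its speed limit or range.

### The arm

A 6-joint arm with a two-finger parallel gripper is mounted at the origin on the work surface. World frame = base frame: x ahead of the robot, y to its left, z up, the work surface at z = 0. Lengths are in m, angles in degrees, forces in N, time in s.
With the tool pointing down it reaches from about 0.325 to 0.9 m from the base axis. Payload 3.5 kg.
Tool frame: the origin (TCP) lies midway between the tips of the shut fingers; the grasp point (between the pads) lies 19 mm behind it; z points along the fingers, y is the line along which they close (so a half turn about z gives the same grasp; the last joint's range is limited). The gripper opens to 85 mm and grips with 20 to 120 N. Pads are 22 mm wide; open, the fingers measure 114 mm over their backs; the gripper's body (76 mm by 85 mm) begins 54 mm behind the grasp point. The pads swing forward as they close: fully open they stand 13 mm farther back than shut.
Start: joints at [58.19, 15.837, -1.513, 72.651, 0, 84.076], TCP at [0.273, 0.562, 0.231] pointing down, gripper open.
Joint ranges: [-178.77, 178.77], [-48.84, 107.48], [-61.69, 71.31], [-111.58, 123.2], [-90, 87.43], [-180, 180]. Speed limits (degrees/s): [147.25, 147.25, 180, 180, 180, 180].

### API

Orientations are given as a 3x3 rotation matrix whose columns are the frame's x, y, z axes.
In Python, from cell import telemetry, cams, ctrl gives the robot as it stands.
- The arm moves only by the shell command python3 -m inch 'ROWS'. ROWS is JSON, a list of rows, each an object of numbers: "x", "y", "z": the shift along the tool's x, y, z in mm; "wx", "wy", "wz": the turn, a rotation vector about the tool's x, y, z in rad; "hand": the closure in counts, from 0 (fully open) to 255 (shut). A call has 1 to 10 rows; each row shifts and turns the commanded pose from where the row before left it, along the tool's axes as they then stand; what a row does not reach is not made up. A row lasts 1/10 s, in which the tool goes at most 50 mm and 8.59 degrees, less where a joint would pass 70% of its speed; a pose out of reach is approached as far as the arm can. A call is refused whole if a number of a shift passes 50 or a number of a turn 0.15, either way. A call with a gripper value outside its range is refused whole. The fingers move at their own pace and stop on an object; the grip force is fixed at half the most. Time passes only in rows, so rows that do not move let the fingers close. It gives the time, the measured TCP pose, the force, the opening and the grip force at its end, in the units of the state.
- telemetry.state(): the state, without advancing time (a new reading comes with each control period).
- cams.grab_frame(name): name is "scene" or "top" or "wrist"; returns the picture (480x640x3 uint8, red, green, blue); there is no depth.
- cams.camera_info(name): a dict with "K" (3x3 intrinsics, pixels), "R" (3x3) and "t" (3): a world point X has camera coordinates R X + t. Camera axes: x right, y down, z forward; pixel columns grow to the right and rows downward; lengths in m; the calibration is good to about 2 mm. A picture is of the moment at which its call begins: read the wrist's pose just before it. camera_info takes no time and is no camera call; for the wrist camera it gives the pose at the moment of the call.
- ctrl.hand_in(): hands the job in; it is judged then, once.
The state is a dict: "clock": time; "joints": joint angles; "dq": joint speeds; "joint_torque": joint torques, N m; "position": TCP position; "eef_rot": TCP orientation; "contact_force": force on the tool from outside, world axes, zero at the start; "torque": the same for the moment, N m; "grip_width": finger opening in m; "grip_force": force on a finger pad.
Only numpy, scipy, OpenCV 4.12 (cv2) and the standard library are available. Lean on these libraries where they do the work, as an engineer would, in place of code of your own. Each camera call takes 0.05 s, during which the arm holds its last target. There are 200 camera calls.

## Working session

There is one attempt and no reset: what is moved stays moved. The work goes in short steps, Python scripts to look and compute and a shell command to move; the robot and the scene stay as the last step left them, time stands still between calls to the robot, and variables do not carry over. Pictures are saved under pics/ and viewed, at most 10 in all, crops included, and the job is handed in when it is done.

```bash
mkdir -p pics; ls; python3 - <<'E'
from cell import telemetry,cams
import cv2,numpy as np
for n in("top","scene"):
    cv2.imwrite(f"pics/{n}0.png",cams.grab_frame(n)[:,:,::-1]); i=cams.camera_info(n); print(n,np.round(i["K"],1).tolist(),np.round(i["R"],3).tolist(),np.round(i["t"],3).tolist())
s=telemetry.state();print(s["clock"],s["position"],np.round(s["eef_rot"],3).tolist(),s["contact_force"])
E
```

```text
pics
top [[520.6, 0.0, 319.3], [0.0, 520.6, 232.4], [0.0, 0.0, 1.0]] [[0.001, -1.0, 0.009], [-0.982, -0.002, -0.187], [0.187, -0.008, -0.982]] [-0.019, 0.481, 1.043]
scene [[602.3, 0.0, 318.1], [0.0, 602.3, 238.8], [0.0, 0.0, 1.0]] [[-0.749, 0.662, 0.006], [0.515, 0.588, -0.624], [-0.417, -0.464, -0.781]] [0.361, -0.184, 1.536]
0.1 [0.27249314 0.56166826 0.23024921] [[-0.9, 0.437, -0.001], [0.437, 0.9, -0.002], [0.0, -0.002, -1.0]] [ 0.47988782 -0.19576169  0.07521367]
```

View pics/top0.png

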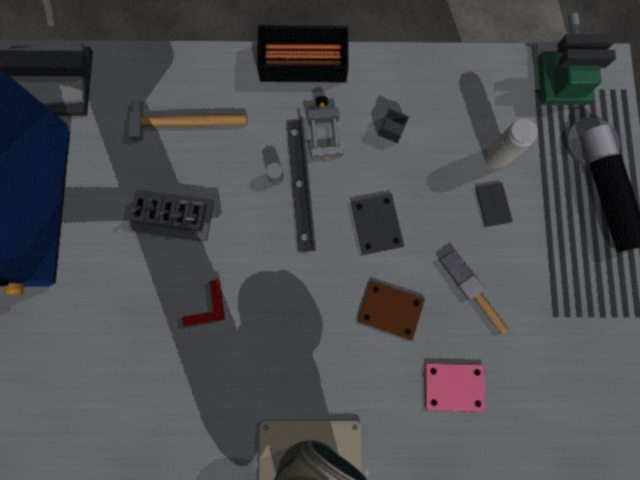

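View pics/scene0.png

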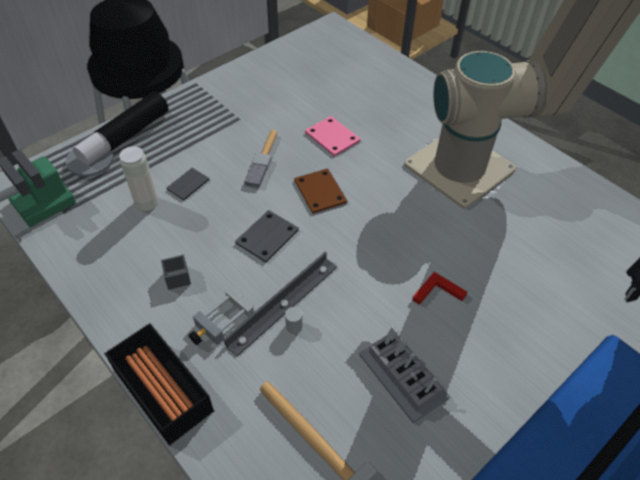

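The top view shows the dark plate at (377,222), the fence running from (292,122) to (308,248) with the gauge at (322,135), and the panel at (171,213). The scene view agrees. I'll measure these coarsely and enlarge the crops.

```bash
cat > h.py <<'E'
import cv2,numpy as np
from cell import telemetry,cams
def ray(i,uv,z):
    K,R,t=(np.array(i[k]) for k in "KRt"); c=-R.T@t
    d=R.T@np.linalg.inv(K)@np.array([uv[0],uv[1],1.]); return c+d*(z-c[2])/d[2]
def proj(i,X):
    K,R,t=(np.array(i[k]) for k in "KRt"); p=K@(R@np.array(X)+t); return p[:2]/p[2]
E
python3 - <<'E'
from h import *
im=cv2.imread("pics/top0.png"); i=cams.camera_info("top")
g=im.max(2); m=((g<85)).astype(np.uint8)*255
roi=np.zeros_like(m); roi[180:262,340:412]=255
cs,_=cv2.findContours(m&roi,cv2.RETR_EXTERNAL,cv2.CHAIN_APPROX_NONE)
c=max(cs,key=cv2.contourArea); b=cv2.boxPoints(cv2.minAreaRect(c)); print(cv2.contourArea(c),b)
print("plate",np.array([ray(i,p,.01) for p in b]).round(4).tolist())
# fence
for p in [(289,122),(299,121),(299,249),(314,248)]: print("fence?",p,ray(i,p,.028).round(4))
print("gauge",ray(i,(325,155),.027).round(3),"panel",ray(i,(171,213),.04).round(3))
a=cv2.resize(im[85:260,270:420],None,fx=3.4,fy=3.4,interpolation=cv2.INTER_CUBIC)
bb=cv2.resize(im[180:250,120:220],None,fx=2.8,fy=2.8,interpolation=cv2.INTER_CUBIC)
o=np.zeros((600,795,3),np.uint8);o[:595,:510]=a;o[:196,512:792]=bb
cv2.imwrite("pics/c1.png",np.clip(o*1.6,0,255).astype(np.uint8))
E
```

```text
2488.0 [[346.7294  197.28235]
 [391.0941  187.42352]
 [404.17642 246.29413]
 [359.81174 256.15295]]
plate [[0.566, -0.0784, 0.01], [0.5887, -0.1762, 0.01], [0.4575, -0.2011, 0.01], [0.4359, -0.1052, 0.01]]
fence? (289, 122) [0.7328 0.0491 0.028 ]
fence? (299, 121) [0.7352 0.027  0.028 ]
fence? (299, 249) [0.4483 0.0247 0.028 ]
fence? (314, 248) [ 0.4505 -0.007   0.028 ]
gauge [ 0.657 -0.031  0.027] panel [0.523 0.295 0.04 ]
```

View pics/c1.png

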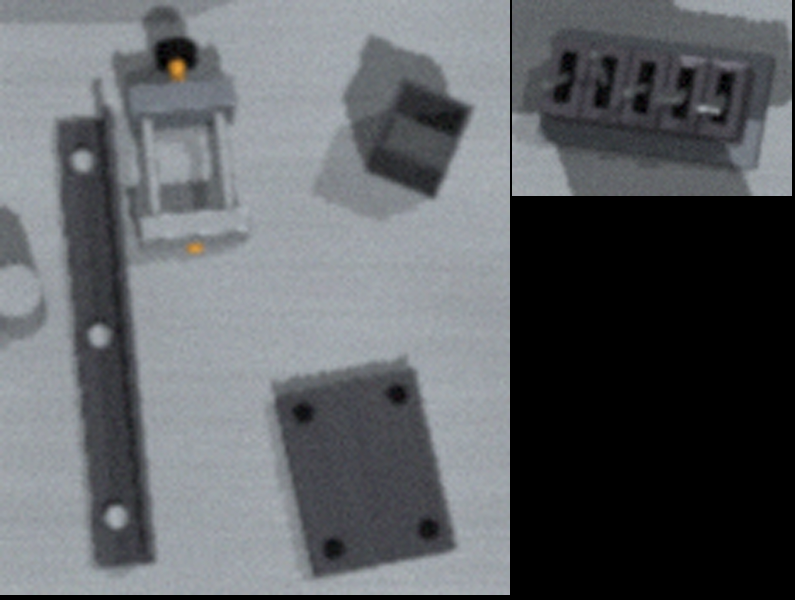

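The enlarged crop shows the fence tilted about 6° and the gauge's face near crop row 235 with its orange pin at (195,247). The plate is tilted about 6° further. I need a closer look with the wrist camera, so I'll check how it is mounted.

```bash
python3 - <<'E'
from h import *
i=cams.camera_info("wrist"); s=telemetry.state(); R,t=np.array(i["R"]),np.array(i["t"])
E=np.array(s["eef_rot"]); print("cam in tool",E.T@(-R.T@t-s["position"]),(R@E).round(3).tolist(),np.array(i["K"]).round(0).tolist())
# shift needed to (0.50,0.24,0.36) 
print(E.T@(np.array([.50,.22,.30])-s["position"]))
E
```

```text
cam in tool [ 8.27530042e-02  2.51286064e-05 -1.43854847e-01] [[-0.001, 1.0, 0.0], [-0.947, -0.001, -0.322], [-0.322, -0.0, 0.947]] [[391.0, 0.0, 315.0], [0.0, 391.0, 235.0], [0.0, 0.0, 1.0]]
[-0.35383283 -0.20820344 -0.06939306]
```

```bash
python3 -m inch '[{"wz":0.146,"z":-12,"hand":0},{"wz":0.146,"z":-12},{"wz":0.146,"z":-12},{"wz":0.146,"z":-12},{"wz":0.146,"z":-12},{"wz":0.146,"z":-12},{"wz":0.142,"z":-12},{"x":-20,"y":15},{"x":-48,"y":30},{"x":-48,"y":30}]'; python3 -m inch '[{"x":-48,"y":30},{"x":-48,"y":30},{"x":-48,"y":30},{"x":-23,"y":35},{},{}]'
cat > w.py <<'E'
import sys
from h import *
import pickle
n=sys.argv[1]; i=cams.camera_info("wrist"); im=cams.grab_frame("wrist")[:,:,::-1]
pickle.dump(i,open(f"pics/{n}.pkl","wb")); cv2.imwrite(f"pics/{n}.png",im); s=telemetry.state(); print(s["clock"],s["position"],np.round(s["eef_rot"],3).tolist())
E
python3 w.py w1
```

```text
0.15 [0.27255838 0.56176228 0.23039121] [[-0.9, 0.437, -0.001], [0.437, 0.9, -0.002], [0.0, -0.002, -1.0]]schema error: expected keys x, y, z, wx, wy, wz, hand
schema error: expected keys x, y, z, wx, wy, wz, hand
```

View pics/w1.png

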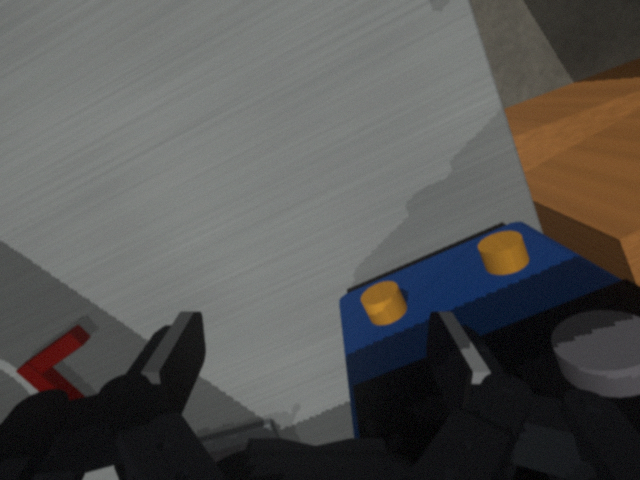

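This view is blocked by the blue box because the move was refused. Every row needs all the keys.

```bash
python3 -m inch '[{"x":0,"y":0,"z":-12,"wx":0,"wy":0,"wz":0.146,"hand":0},{"x":0,"y":0,"z":-12,"wx":0,"wy":0,"wz":0.146,"hand":0},{"x":0,"y":0,"z":-12,"wx":0,"wy":0,"wz":0.146,"hand":0},{"x":0,"y":0,"z":-12,"wx":0,"wy":0,"wz":0.146,"hand":0},{"x":0,"y":0,"z":-12,"wx":0,"wy":0,"wz":0.146,"hand":0},{"x":0,"y":0,"z":-12,"wx":0,"wy":0,"wz":0.146,"hand":0},{"x":0,"y":0,"z":-12,"wx":0,"wy":0,"wz":0.146,"hand":0},{"x":-30,"y":20,"z":0,"wx":0,"wy":0,"wz":0,"hand":0},{"x":-40,"y":28,"z":0,"wx":0,"wy":0,"wz":0,"hand":0},{"x":-40,"y":28,"z":0,"wx":0,"wy":0,"wz":0,"hand":0}]'; python3 -m inch '[{"x":-40,"y":28,"z":0,"wx":0,"wy":0,"wz":0,"hand":0},{"x":-40,"y":28,"z":0,"wx":0,"wy":0,"wz":0,"hand":0},{"x":-40,"y":28,"z":0,"wx":0,"wy":0,"wz":0,"hand":0},{"x":-40,"y":25,"z":0,"wx":0,"wy":0,"wz":0,"hand":0},{"x":-40,"y":20,"z":0,"wx":0,"wy":0,"wz":0,"hand":0},{"x":-25,"y":10,"z":0,"wx":0,"wy":0,"wz":0,"hand":0},{"x":0,"y":0,"z":0,"wx":0,"wy":0,"wz":0,"hand":0},{"x":0,"y":0,"z":0,"wx":0,"wy":0,"wz":0,"hand":0}]'; python3 w.py w2
```

```text
clock: 1.15
position: [0.3595, 0.4593, 0.315]
eef_rot: [[-0.099, 0.995, -0.0], [0.995, 0.099, -0.0], [-0.0, -0.0, -1.0]]
contact_force: [0.3, 0.0, -0.6]
grip_width: 0.0852
grip_force: 0.0
clock: 1.95
position: [0.5192, 0.2493, 0.3149]
eef_rot: [[-0.095, 0.995, -0.001], [0.995, 0.095, 0.0], [0.0, -0.001, -1.0]]
contact_force: [0.5, 0.3, -0.2]
grip_width: 0.0853
grip_force: 0.0
2.0 [0.51883906 0.25001573 0.31502827] [[-0.097, 0.995, -0.001], [0.995, 0.097, 0.0], [0.0, -0.001, -1.0]]
```

View pics/w2.png

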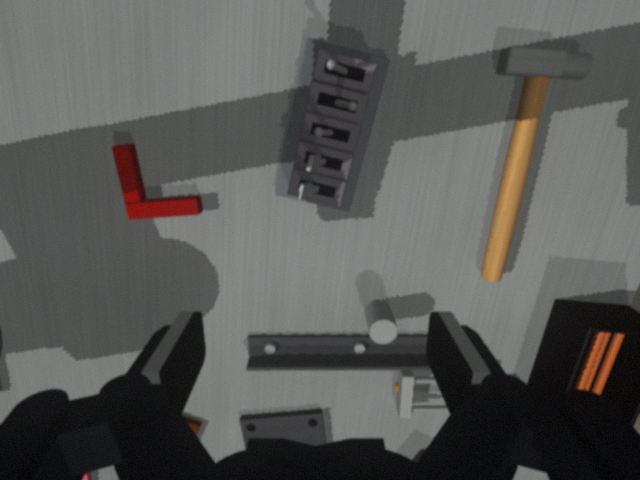

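The panel runs from (335,50) to (320,205), and the fence lies horizontal in the picture, so the tool is already aligned with it. I'll enlarge the panel.

```bash
python3 - <<'E'
import cv2,numpy as np
im=cv2.imread("pics/w2.png")
a=cv2.resize(im[30:220,270:400],None,fx=3.1,fy=3.1,interpolation=cv2.INTER_CUBIC)
b=cv2.resize(im[320:450,225:345],None,fx=3,fy=3,interpolation=cv2.INTER_CUBIC)
o=np.zeros((590,790,3),np.uint8);o[:a.shape[0],:a.shape[1]]=a;o[:b.shape[0],420:420+b.shape[1]]=b
cv2.imwrite("pics/c2.png",np.clip(o*2.2,0,255).astype(np.uint8))
E
```

```text
(no output)
```

View pics/c2.png

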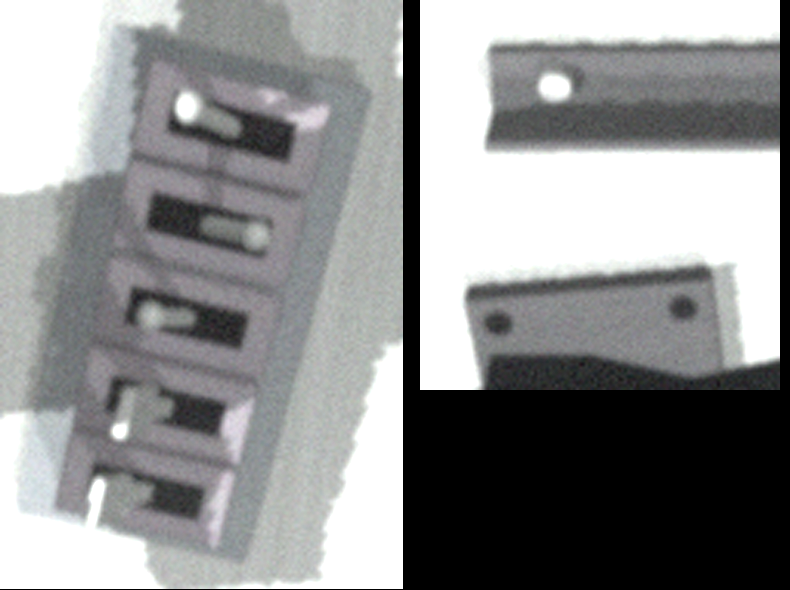

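The two lowest modules (lowest y) carry the paddles, with tips near crop (122,410) and (97,500), both off and leaning left (world −x). The second from the top, leaning right, is the lamp.

```bash
python3 - <<'E'
from h import *
import pickle
i=pickle.load(open("pics/w2.pkl","rb")); im=cv2.imread("pics/w2.png"); g=cv2.GaussianBlur(im.max(2),(3,3),0).astype(int)
P=[ray(i,(270+u/3.1,30+v/3.1),.042) for u,v in [(232,125),(210,218),(187,317),(165,407),(140,490)]]
P=np.array(P);print("slots",P.round(4).tolist(),np.linalg.norm(np.diff(P,axis=0),axis=1).round(3))
d=P[0]-P[4];print("row angle",np.degrees(np.arctan2(d[1],d[0])))
for u,v in [(124,410),(97,502)]: print("tip",ray(i,(270+u/3.1,30+v/3.1),.078).round(4))
def edge(c,r0,r1,sgn):
    col=g[r0:r1,c]; return r0+np.argmax(sgn*np.diff(col))+.5
F=np.array([ray(i,(c,edge(c,355,385,1)),.028)[:2] for c in range(256,426,6)])
vx,vy,x0,y0=cv2.fitLine(F.astype(np.float32),cv2.DIST_HUBER,0,.001,.001).ravel(); print("fence",np.degrees(np.arctan2(vy,vx)),x0,y0, "end",ray(i,(248,369),.028))
# top-view check of fence & gauge
t=cams.camera_info("top"); T=cv2.imread("pics/top0.png")
for u,v in [(150,560),(103,120)]: print("top fence inner?",ray(t,(270+u/3.4,85+v/3.4),.028).round(4))
for u,v in [(142,238),(247,232)]: print("gauge face",ray(t,(270+u/3.4,85+v/3.4),.027).round(4))
print("pin",ray(t,(270+195/3.4,85+249/3.4),.009).round(4))
E
```

```text
slots [[0.5372, 0.364, 0.042], [0.5334, 0.3356, 0.042], [0.5292, 0.3038, 0.042], [0.525, 0.2735, 0.042], [0.5192, 0.2441, 0.042]] [0.029 0.032 0.031 0.03 ]
row angle 81.47530435377664
tip [0.5112 0.2764 0.078 ]
tip [0.5052 0.2465 0.078 ]
fence 5.8164196 0.5662786 0.0017878076 end [ 0.45422718 -0.00803025  0.028     ]
top fence inner? [ 0.4469 -0.0073  0.028 ]
top fence inner? [0.7369 0.0241 0.028 ]
gauge face [ 0.6568 -0.0016  0.027 ]
gauge face [ 0.6611 -0.0692  0.027 ]
pin [ 0.6557 -0.0361  0.009 ]
```

```bash
python3 -m inch '[{"x":-30,"y":-4,"z":0,"wx":0,"wy":0,"wz":0,"hand":0},{"x":-48,"y":-6,"z":0,"wx":0,"wy":0,"wz":0,"hand":0},{"x":-50,"y":-6,"z":0,"wx":0,"wy":0,"wz":0,"hand":0},{"x":-50,"y":-6,"z":0,"wx":0,"wy":0,"wz":0,"hand":0},{"x":-50,"y":-6,"z":0,"wx":0,"wy":0,"wz":0,"hand":0},{"x":-50,"y":-6,"z":0,"wx":0,"wy":0,"wz":0,"hand":0},{"x":-50,"y":-6,"z":0,"wx":0,"wy":0,"wz":0,"hand":0},{"x":-50,"y":-6,"z":0,"wx":0,"wy":0,"wz":0,"hand":0},{"x":-48,"y":-6,"z":0,"wx":0,"wy":0,"wz":0,"hand":0},{"x":-40,"y":-2,"z":0,"wx":0,"wy":0,"wz":0,"hand":0}]';  python3 -m inch '[{"x":0,"y":0,"z":20,"wx":0,"wy":0,"wz":0,"hand":0},{"x":0,"y":0,"z":0,"wx":0,"wy":0,"wz":0,"hand":0},{"x":0,"y":0,"z":0,"wx":0,"wy":0,"wz":0,"hand":0}]'; python3 w.py w3; python3 - <<'E'
from h import *
import pickle
i=pickle.load(open("pics/w3.pkl","rb")); im=cv2.imread("pics/w3.png")
m=(im.max(2)<95).astype(np.uint8)*255; m[300:]=0
cs,_=cv2.findContours(m,cv2.RETR_EXTERNAL,cv2.CHAIN_APPROX_NONE)
th=np.radians(5.8);fx=np.array([np.cos(th),np.sin(th)]);fy=np.array([-fx[1],fx[0]])
for c in cs:
    if cv2.contourArea(c)<800: continue
    b=cv2.boxPoints(cv2.minAreaRect(c)); W=np.array([ray(i,p,.01)[:2] for p in b])
    print(cv2.contourArea(c),b.round().tolist(),"u,vrel",np.c_[W@fx,W@fy+.0556].round(4).tolist())
cv2.imwrite("pics/w3v.png",np.clip(im*1.6,0,255).astype(np.uint8))
E
```

```text
clock: 3.0
position: [0.5107, -0.218, 0.3155]
eef_rot: [[-0.098, 0.995, 0.0], [0.995, 0.098, -0.0], [-0.0, 0.0, -1.0]]
contact_force: [0.8, 0.6, -0.5]
grip_width: 0.0854
grip_force: 0.0
clock: 3.3
position: [0.5106, -0.2156, 0.295]
eef_rot: [[-0.099, 0.995, -0.001], [0.995, 0.099, 0.001], [0.001, -0.001, -1.0]]
contact_force: [0.3, 0.7, -0.4]
grip_width: 0.0857
grip_force: 0.0
3.35 [ 0.510972   -0.21570199  0.29566285] [[-0.099, 0.995, -0.0], [0.995, 0.099, 0.0], [0.0, -0.0, -1.0]]
2699.5 [[168.0, 264.0], [256.0, 213.0], [275.0, 247.0], [187.0, 298.0]] u,vrel [[0.31, -0.3087], [0.4181, -0.2469], [0.4387, -0.2883], [0.3282, -0.3539]]
1451.5 [[-2.0, 165.0], [43.0, 141.0], [102.0, 250.0], [58.0, 274.0]] u,vrel [[0.1393, -0.1913], [0.1937, -0.1656], [0.2356, -0.2905], [0.1767, -0.3216]]
5221.5 [[481.0, 177.0], [528.0, 107.0], [595.0, 151.0], [548.0, 222.0]] u,vrel [[0.6685, -0.2058], [0.7074, -0.1325], [0.7876, -0.1786], [0.752, -0.2575]]
11332.5 [[259.0, 70.0], [386.0, 55.0], [398.0, 150.0], [270.0, 165.0]] u,vrel [[0.4288, -0.0965], [0.5573, -0.0828], [0.5748, -0.1765], [0.4365, -0.1925]]
11921.5 [[77.0, 159.0], [118.0, 40.0], [219.0, 74.0], [179.0, 193.0]] u,vrel [[0.2273, -0.1848], [0.2904, -0.0683], [0.3881, -0.1001], [0.3329, -0.2231]]
3170.5 [[548.0, 0.0], [639.0, 0.0], [639.0, 53.0], [548.0, 53.0]] u,vrel [[0.71, -0.0351], [0.7974, -0.0354], [0.8096, -0.0819], [0.7187, -0.0816]]
```

View pics/w3v.png

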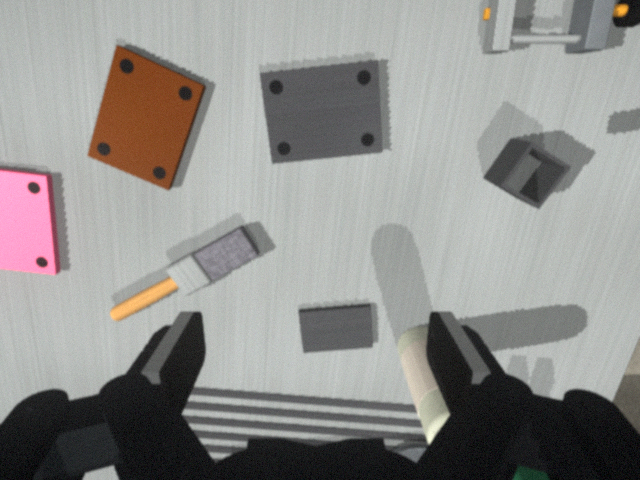

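The plate spans (261,72) to (384,163), with its outer edge at v ≈ −0.19 and tilted about 6°. The brush, offcut and tube are clear of the descent spot.

```bash
python3 -m inch '[{"x":-8,"y":9,"z":25,"wx":0,"wy":0,"wz":0,"hand":0},{"x":0,"y":0,"z":45,"wx":0,"wy":0,"wz":0,"hand":0},{"x":0,"y":0,"z":45,"wx":0,"wy":0,"wz":0,"hand":0},{"x":0,"y":0,"z":45,"wx":0,"wy":0,"wz":0,"hand":0},{"x":0,"y":0,"z":45,"wx":0,"wy":0,"wz":0,"hand":0},{"x":0,"y":0,"z":40,"wx":0,"wy":0,"wz":0,"hand":0},{"x":0,"y":0,"z":30,"wx":0,"wy":0,"wz":0,"hand":0},{"x":0,"y":0,"z":15,"wx":0,"wy":0,"wz":0,"hand":0},{"x":0,"y":0,"z":3,"wx":0,"wy":0,"wz":0,"hand":0},{"x":0,"y":0,"z":0,"wx":0,"wy":0,"wz":0,"hand":0}]';  python3 -m inch '[{"x":0,"y":0,"z":3,"wx":0,"wy":0,"wz":0,"hand":0},{"x":0,"y":0,"z":3,"wx":0,"wy":0,"wz":0,"hand":0},{"x":0,"y":0,"z":2,"wx":0,"wy":0,"wz":0,"hand":0},{"x":0,"y":0,"z":1,"wx":0,"wy":0,"wz":0,"hand":0},{"x":0,"y":0,"z":0,"wx":0,"wy":0,"wz":0,"hand":0}]'
```

```text
clock: 4.35
position: [0.5213, -0.2236, 0.0029]
eef_rot: [[-0.099, 0.995, 0.001], [0.995, 0.099, -0.0], [-0.0, 0.0, -1.0]]
contact_force: [-0.1, -0.0, -0.1]
grip_width: 0.0855
grip_force: 0.0
clock: 4.85
position: [0.5204, -0.2244, -0.0066]
eef_rot: [[-0.097, 0.995, -0.0], [0.995, 0.097, -0.0], [-0.0, -0.0, -1.0]]
contact_force: [1.2, -0.3, -0.4]
grip_width: 0.0855
grip_force: 0.0
```

```bash
python3 -m inch '[{"x":4,"y":0,"z":2,"wx":0,"wy":0,"wz":0,"hand":0},{"x":4,"y":0,"z":0,"wx":0,"wy":0,"wz":0,"hand":0},{"x":4,"y":0,"z":0,"wx":0,"wy":0,"wz":0,"hand":0},{"x":4,"y":0,"z":0,"wx":0,"wy":0,"wz":0,"hand":0},{"x":4,"y":0,"z":0,"wx":0,"wy":0,"wz":0,"hand":0},{"x":4,"y":0,"z":0,"wx":0,"wy":0,"wz":0,"hand":0},{"x":4,"y":0,"z":0,"wx":0,"wy":0,"wz":0,"hand":0},{"x":4,"y":0,"z":0,"wx":0,"wy":0,"wz":0,"hand":0}]';  python3 -m inch '[{"x":5,"y":0,"z":0,"wx":0,"wy":0,"wz":0,"hand":0},{"x":6,"y":0,"z":0,"wx":0,"wy":0,"wz":0,"hand":0},{"x":6,"y":0,"z":0,"wx":0,"wy":0,"wz":0,"hand":0},{"x":6,"y":0,"z":0,"wx":0,"wy":0,"wz":0,"hand":0},{"x":6,"y":0,"z":0,"wx":0,"wy":0,"wz":0,"hand":0},{"x":6,"y":0,"z":0,"wx":0,"wy":0,"wz":0,"hand":0},{"x":6,"y":0,"z":0,"wx":0,"wy":0,"wz":0,"hand":0},{"x":6,"y":0,"z":0,"wx":0,"wy":0,"wz":0,"hand":0},{"x":6,"y":0,"z":0,"wx":0,"wy":0,"wz":0,"hand":0},{"x":6,"y":0,"z":0,"wx":0,"wy":0,"wz":0,"hand":0}]'
```

```text
clock: 5.65
position: [0.5173, -0.1925, -0.0086]
eef_rot: [[-0.097, 0.995, -0.0], [0.995, 0.097, -0.001], [-0.001, -0.0, -1.0]]
contact_force: [-0.7, -2.2, 1.0]
grip_width: 0.0853
grip_force: 1.1
clock: 6.65
position: [0.5117, -0.1334, -0.0086]
eef_rot: [[-0.097, 0.995, 0.0], [0.995, 0.097, -0.0], [-0.0, 0.0, -1.0]]
contact_force: [0.1, -3.2, 1.2]
grip_width: 0.0856
grip_force: 1.5
```

```bash
python3 -m inch '[{"x":4,"y":0,"z":0,"wx":0,"wy":0,"wz":0,"hand":0},{"x":4,"y":0,"z":0,"wx":0,"wy":0,"wz":0,"hand":0},{"x":3,"y":0,"z":0,"wx":0,"wy":0,"wz":0,"hand":0},{"x":2,"y":0,"z":0,"wx":0,"wy":0,"wz":0,"hand":0},{"x":1.5,"y":0,"z":0,"wx":0,"wy":0,"wz":0,"hand":0},{"x":1,"y":0,"z":0,"wx":0,"wy":0,"wz":0,"hand":0},{"x":1,"y":0,"z":0,"wx":0,"wy":0,"wz":0,"hand":0},{"x":1,"y":0,"z":0,"wx":0,"wy":0,"wz":0,"hand":0}]'; for k in 1; do python3 -m inch '[{"x":1,"y":0,"z":0,"wx":0,"wy":0,"wz":0,"hand":0},{"x":1,"y":0,"z":0,"wx":0,"wy":0,"wz":0,"hand":0},{"x":1,"y":0,"z":0,"wx":0,"wy":0,"wz":0,"hand":0}]'; done; python3 w.py w4; python3 - <<'E'
import cv2,numpy as np
im=cv2.imread("pics/w4.png")
cv2.imwrite("pics/w4v.png",np.clip(im*1.8,0,255).astype(np.uint8))
E
```

```text
clock: 7.45
position: [0.51, -0.1164, -0.0087]
eef_rot: [[-0.097, 0.995, 0.0], [0.995, 0.097, -0.0], [-0.0, -0.0, -1.0]]
contact_force: [-0.7, -3.2, 1.2]
grip_width: 0.0852
grip_force: 1.6
clock: 7.75
position: [0.5097, -0.1133, -0.0086]
eef_rot: [[-0.097, 0.995, 0.0], [0.995, 0.097, -0.0], [-0.0, 0.0, -1.0]]
contact_force: [-0.1, -3.4, 1.7]
grip_width: 0.0854
grip_force: 1.6
7.8 [ 0.50966611 -0.113079   -0.00868984] [[-0.097, 0.995, 0.0], [0.995, 0.097, 0.0], [0.0, 0.0, -1.0]]
```

View pics/w4v.png

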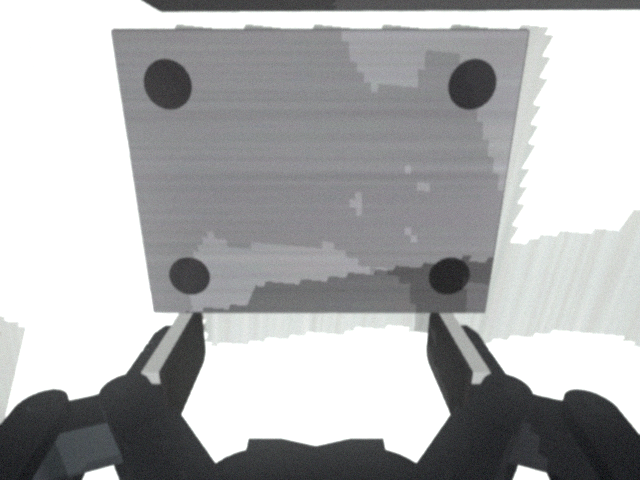

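The plate is square to the fence with both fingers on its outer edge (row 312). Its inner edge is at row 29, a few mm short of the fence at row 9. I'll ease it in.

```bash
python3 -m inch '[{"x":1,"y":0,"z":0,"wx":0,"wy":0,"wz":0,"hand":0},{"x":1,"y":0,"z":0,"wx":0,"wy":0,"wz":0,"hand":0},{"x":0.5,"y":0,"z":0,"wx":0,"wy":0,"wz":0,"hand":0}]'|sed -n '2p;4p';python3 -m inch '[{"x":0.5,"y":0,"z":0,"wx":0,"wy":0,"wz":0,"hand":0},{"x":0.5,"y":0,"z":0,"wx":0,"wy":0,"wz":0,"hand":0}]'|sed -n '2p;4p'
```

```text
position: [0.5093, -0.1107, -0.0087]
contact_force: [0.4, -3.1, 1.4]
position: [0.5093, -0.1098, -0.0087]
contact_force: [0.2, -3.1, 1.2]
```

```bash
python3 -m inch '[{"x":0.5,"y":0,"z":0,"wx":0,"wy":0,"wz":0,"hand":0},{"x":0.5,"y":0,"z":0,"wx":0,"wy":0,"wz":0,"hand":0}]'|sed -n '2p;4p'
```

```text
position: [0.5092, -0.1088, -0.0087]
contact_force: [0.6, -4.0, 1.5]
```

```bash
python3 -m inch '[{"x":0.5,"y":0,"z":0,"wx":0,"wy":0,"wz":0,"hand":0},{"x":0.5,"y":0,"z":0,"wx":0,"wy":0,"wz":0,"hand":0}]'|sed -n '2p;4p'
```

```text
position: [0.5091, -0.1078, -0.0087]
contact_force: [0.6, -2.2, 2.0]
```

```bash
python3 -m inch '[{"x":0.5,"y":0,"z":0,"wx":0,"wy":0,"wz":0,"hand":0},{"x":0.3,"y":0,"z":0,"wx":0,"wy":0,"wz":0,"hand":0}]'|sed -n '2p;4p'
```

```text
position: [0.509, -0.1074, -0.0087]
contact_force: [-1.0, -5.4, 1.2]
```

```bash
python3 -m inch '[{"x":0.3,"y":0,"z":0,"wx":0,"wy":0,"wz":0,"hand":0},{"x":0.2,"y":0,"z":0,"wx":0,"wy":0,"wz":0,"hand":0}]'|sed -n '2p;4p'
```

```text
position: [0.5091, -0.1074, -0.0086]
contact_force: [-0.3, -7.2, 0.7]
```

The force rises to 7 N with no motion, so the plate is on the fence. Next I go round to its near end with the fingers shut.

```bash
python3 -m inch '[{"x":-3,"y":0,"z":0,"wx":0,"wy":0,"wz":0,"hand":0},{"x":-10,"y":0,"z":0,"wx":0,"wy":0,"wz":0,"hand":0},{"x":0,"y":0,"z":-35,"wx":0,"wy":0,"wz":0,"hand":0},{"x":0,"y":-10,"z":-35,"wx":0,"wy":0,"wz":0,"hand":255},{"x":20,"y":-25,"z":0,"wx":0,"wy":0,"wz":0,"hand":255},{"x":25,"y":-30,"z":0,"wx":0,"wy":0,"wz":0,"hand":255},{"x":20,"y":-20,"z":0,"wx":0,"wy":0,"wz":0,"hand":255},{"x":5,"y":-5,"z":0,"wx":0,"wy":0,"wz":0,"hand":255},{"x":0,"y":0,"z":0,"wx":0,"wy":0,"wz":0,"hand":255},{"x":0,"y":0,"z":0,"wx":0,"wy":0,"wz":0,"hand":255}]'; python3 w.py w5; python3 - <<'E'
from h import *
import pickle
i=pickle.load(open("pics/w5.pkl","rb"));s=telemetry.state();p=s["position"]
th=np.radians(5.8);fx=np.array([np.cos(th),np.sin(th)]);fy=np.array([-fx[1],fx[0]])
print("tcp u,v",p[:2]@fx,p[:2]@fy+.0556,p[2],s["grip_width"])
im=cv2.imread("pics/w5.png"); cv2.imwrite("pics/w5v.png",np.clip(im*1.6,0,255).astype(np.uint8))
for u,v in [(.4365,0),(.4365,-.092),(.4365,-.046)]: print(u,v,proj(i,np.r_[u*fx+(v-.0556)*fy,.01]).round())
E
```

```text
clock: 10.1
position: [0.4154, -0.0591, 0.0617]
eef_rot: [[-0.097, 0.995, 0.002], [0.995, 0.097, -0.0], [-0.0, 0.002, -1.0]]
contact_force: [-0.2, -0.5, -0.1]
grip_width: 0.0001
grip_force: 0.0
10.15 [ 0.41575225 -0.05934325  0.06174009] [[-0.096, 0.995, 0.002], [0.995, 0.096, -0.0], [-0.001, 0.002, -1.0]]
tcp u,v 0.4076268826600957 -0.045453840898078066 0.0617400921274265 -8.213023798734924e-05
0.4365 0 [372. 180.]
0.4365 -0.092 [366. 338.]
0.4365 -0.046 [369. 265.]
```

View pics/w5v.png

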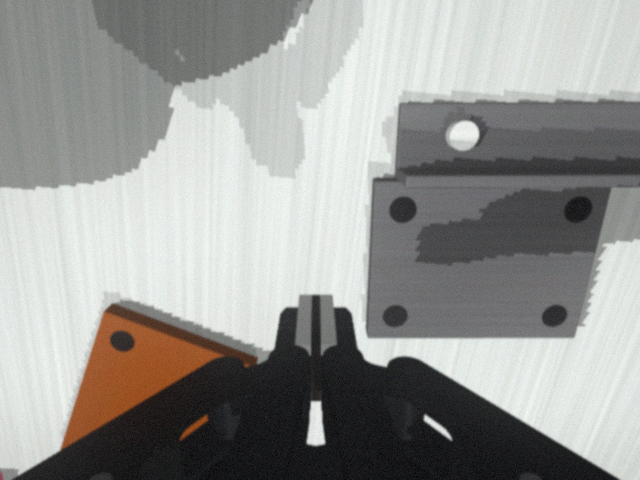

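The plate's inner edge is flush with the fence (row 179). Its near end is at col 370, as predicted, and the shut fingers are clear of the brown plate. I'll descend and push along the fence.

```bash
python3 -m inch '[{"x":0,"y":0,"z":30,"wx":0,"wy":0,"wz":0,"hand":255},{"x":0,"y":0,"z":20,"wx":0,"wy":0,"wz":0,"hand":255},{"x":0,"y":0,"z":7,"wx":0,"wy":0,"wz":0,"hand":255},{"x":0,"y":2,"z":0,"wx":0,"wy":0,"wz":0,"hand":255},{"x":0,"y":3,"z":0,"wx":0,"wy":0,"wz":0,"hand":255},{"x":0,"y":3,"z":0,"wx":0,"wy":0,"wz":0,"hand":255},{"x":0,"y":3,"z":0,"wx":0,"wy":0,"wz":0,"hand":255},{"x":0,"y":3,"z":0,"wx":0,"wy":0,"wz":0,"hand":255},{"x":0,"y":3,"z":0,"wx":0,"wy":0,"wz":0,"hand":255},{"x":0,"y":3,"z":0,"wx":0,"wy":0,"wz":0,"hand":255}]'; python3 -m inch '[{"x":0,"y":4,"z":0,"wx":0,"wy":0,"wz":0,"hand":255},{"x":0,"y":4,"z":0,"wx":0,"wy":0,"wz":0,"hand":255},{"x":0,"y":5,"z":0,"wx":0,"wy":0,"wz":0,"hand":255},{"x":0,"y":5,"z":0,"wx":0,"wy":0,"wz":0,"hand":255},{"x":0,"y":5,"z":0,"wx":0,"wy":0,"wz":0,"hand":255},{"x":0,"y":5,"z":0,"wx":0,"wy":0,"wz":0,"hand":255},{"x":0,"y":5,"z":0,"wx":0,"wy":0,"wz":0,"hand":255}]'
```

```text
clock: 11.15
position: [0.4342, -0.0566, 0.0045]
eef_rot: [[-0.097, 0.995, 0.0], [0.995, 0.097, -0.0], [-0.0, 0.0, -1.0]]
contact_force: [-0.0, -0.2, -0.3]
grip_width: -0.0002
grip_force: 0.0
clock: 11.85
position: [0.467, -0.0533, 0.0041]
eef_rot: [[-0.097, 0.995, -0.0], [0.995, 0.097, 0.0], [0.0, -0.0, -1.0]]
contact_force: [-2.7, -0.1, -0.9]
grip_width: -0.0003
grip_force: 1.1
```

```bash
python3 -m inch '[{"x":0,"y":5,"z":0,"wx":0,"wy":0,"wz":0,"hand":255},{"x":0,"y":5,"z":0,"wx":0,"wy":0,"wz":0,"hand":255},{"x":0,"y":5,"z":0,"wx":0,"wy":0,"wz":0,"hand":255},{"x":0,"y":5,"z":0,"wx":0,"wy":0,"wz":0,"hand":255},{"x":0,"y":5,"z":0,"wx":0,"wy":0,"wz":0,"hand":255},{"x":0,"y":5,"z":0,"wx":0,"wy":0,"wz":0,"hand":255},{"x":0,"y":4,"z":0,"wx":0,"wy":0,"wz":0,"hand":255},{"x":0,"y":3,"z":0,"wx":0,"wy":0,"wz":0,"hand":255},{"x":0,"y":2,"z":0,"wx":0,"wy":0,"wz":0,"hand":255},{"x":0,"y":1,"z":0,"wx":0,"wy":0,"wz":0,"hand":255}]'; python3 w.py w6; python3 - <<'E'
from h import *
im=cams.grab_frame("scene")[:,:,::-1]
a=cv2.resize(im[170:370,170:350],None,fx=2.2,fy=2.2,interpolation=cv2.INTER_CUBIC)
w=cv2.imread("pics/w6.png")[0:400,240:640]
o=np.zeros((445,800,3),np.uint8);o[:a.shape[0],:a.shape[1]]=a;o[:400,400:800]=w
cv2.imwrite("pics/c6.png",np.clip(o*1.6,0,255).astype(np.uint8))
E
```

```text
clock: 12.85
position: [0.5066, -0.0495, 0.0044]
eef_rot: [[-0.097, 0.995, -0.0], [0.995, 0.097, -0.0], [-0.0, -0.0, -1.0]]
contact_force: [-2.0, -0.2, 1.5]
grip_width: -0.0002
grip_force: 1.4
12.9 [ 0.5066951  -0.04951944  0.00438092] [[-0.097, 0.995, 0.0], [0.995, 0.097, -0.0], [-0.0, 0.0, -1.0]]
```

View pics/c6.png

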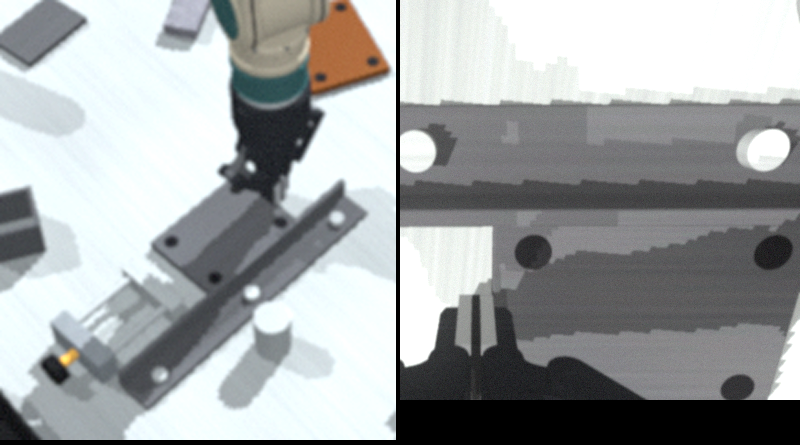

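The plate is moving along the fence with its end still short of the gauge. My ten pictures are used up, so from here I work by force and pixel measurements.

```bash
python3 -m inch '[{"x":0,"y":2,"z":0,"wx":0,"wy":0,"wz":0,"hand":255},{"x":0,"y":2,"z":0,"wx":0,"wy":0,"wz":0,"hand":255},{"x":0,"y":2,"z":0,"wx":0,"wy":0,"wz":0,"hand":255},{"x":0,"y":2,"z":0,"wx":0,"wy":0,"wz":0,"hand":255},{"x":0,"y":2,"z":0,"wx":0,"wy":0,"wz":0,"hand":255}]'|sed -n '2p;4p'; python3 -m inch '[{"x":0,"y":1,"z":0,"wx":0,"wy":0,"wz":0,"hand":255},{"x":0,"y":1,"z":0,"wx":0,"wy":0,"wz":0,"hand":255}]'|sed -n '2p;4p'; python3 -m inch '[{"x":0,"y":1,"z":0,"wx":0,"wy":0,"wz":0,"hand":255},{"x":0,"y":1,"z":0,"wx":0,"wy":0,"wz":0,"hand":255}]'|sed -n '2p;4p'
```

```text
position: [0.5166, -0.0486, 0.0043]
contact_force: [-3.4, -0.0, 1.4]
position: [0.5185, -0.0484, 0.0044]
contact_force: [-2.8, -1.4, 0.6]
position: [0.5204, -0.0482, 0.0044]
contact_force: [-3.0, -0.0, 1.1]
```

```bash
python3 -m inch '[{"x":0,"y":1,"z":0,"wx":0,"wy":0,"wz":0,"hand":255},{"x":0,"y":1,"z":0,"wx":0,"wy":0,"wz":0,"hand":255}]'|sed -n '2p;4p'
```

```text
position: [0.5224, -0.048, 0.0044]
contact_force: [-3.1, -0.7, 1.7]
```

```bash
python3 -m inch '[{"x":0,"y":0.7,"z":0,"wx":0,"wy":0,"wz":0,"hand":255},{"x":0,"y":0.7,"z":0,"wx":0,"wy":0,"wz":0,"hand":255}]'|sed -n '2p;4p'
```

```text
position: [0.5239, -0.0479, 0.0043]
contact_force: [-2.8, -0.4, 2.2]
```

```bash
python3 -m inch '[{"x":0,"y":1,"z":0,"wx":0,"wy":0,"wz":0,"hand":255},{"x":0,"y":0.7,"z":0,"wx":0,"wy":0,"wz":0,"hand":255}]'|sed -n '2p;4p'
```

```text
position: [0.5256, -0.0477, 0.0043]
contact_force: [-3.3, -0.8, 1.0]
```

```bash
python3 -m inch '[{"x":0,"y":0.7,"z":0,"wx":0,"wy":0,"wz":0,"hand":255},{"x":0,"y":0.7,"z":0,"wx":0,"wy":0,"wz":0,"hand":255}]'|sed -n '2p;4p'
```

```text
position: [0.5269, -0.0476, 0.0043]
contact_force: [-3.2, -0.4, 1.0]
```

```bash
python3 -m inch '[{"x":0,"y":0.7,"z":0,"wx":0,"wy":0,"wz":0,"hand":255},{"x":0,"y":0.5,"z":0,"wx":0,"wy":0,"wz":0,"hand":255}]'|sed -n '2p;4p'
```

```text
position: [0.5281, -0.0474, 0.0043]
contact_force: [-3.4, -0.0, 1.3]
```

```bash
python3 -m inch '[{"x":0,"y":0.7,"z":0,"wx":0,"wy":0,"wz":0,"hand":255},{"x":0,"y":0.5,"z":0,"wx":0,"wy":0,"wz":0,"hand":255}]'|sed -n '2p;4p'
```

```text
position: [0.5294, -0.0473, 0.0043]
contact_force: [-2.9, -1.0, 2.0]
```

```bash
python3 -m inch '[{"x":0,"y":0.7,"z":0,"wx":0,"wy":0,"wz":0,"hand":255}]'|sed -n '2p;4p'
```

```text
position: [0.53, -0.0472, 0.0043]
contact_force: [-3.4, 0.2, 0.9]
```

```bash
python3 -m inch '[{"x":0,"y":0.7,"z":0,"wx":0,"wy":0,"wz":0,"hand":255},{"x":0,"y":0.5,"z":0,"wx":0,"wy":0,"wz":0,"hand":255}]'|sed -n '2p;4p'
```

```text
position: [0.5313, -0.0471, 0.0043]
contact_force: [-2.9, -0.6, 1.6]
```

```bash
python3 -m inch '[{"x":0,"y":0.7,"z":0,"wx":0,"wy":0,"wz":0,"hand":255}]'|sed -n '2p;4p'
```

```text
position: [0.5319, -0.0471, 0.0043]
contact_force: [-3.5, -0.1, 1.4]
```

```bash
python3 -m inch '[{"x":0,"y":0.7,"z":0,"wx":0,"wy":0,"wz":0,"hand":255},{"x":0,"y":0.7,"z":0,"wx":0,"wy":0,"wz":0,"hand":255}]'|sed -n '2p;4p'
```

```text
position: [0.533, -0.0469, 0.0043]
contact_force: [-4.0, -0.2, 2.9]
```

```bash
python3 -m inch '[{"x":0,"y":0.7,"z":0,"wx":0,"wy":0,"wz":0,"hand":255}]'|sed -n '2p;4p'
```

```text
position: [0.5338, -0.0468, 0.0043]
contact_force: [-3.8, 0.1, 2.3]
```

```bash
python3 -m inch '[{"x":0,"y":0.7,"z":0,"wx":0,"wy":0,"wz":0,"hand":255}]'|sed -n '2p;4p'
```

```text
position: [0.5346, -0.0468, 0.0043]
contact_force: [-3.3, 0.5, 1.4]
```

```bash
python3 -m inch '[{"x":0,"y":0.7,"z":0,"wx":0,"wy":0,"wz":0,"hand":255},{"x":0,"y":0.5,"z":0,"wx":0,"wy":0,"wz":0,"hand":255}]'|sed -n '2p;4p'
```

```text
position: [0.5358, -0.0467, 0.0043]
contact_force: [-3.3, -0.5, 2.5]
```

```bash
python3 -m inch '[{"x":0,"y":0.7,"z":0,"wx":0,"wy":0,"wz":0,"hand":255}]'|sed -n '2p;4p'
```

```text
position: [0.5359, -0.0466, 0.0042]
contact_force: [-5.5, -0.9, 3.2]
```

```bash
python3 -m inch '[{"x":0,"y":0.7,"z":0,"wx":0,"wy":0,"wz":0,"hand":255}]'|sed -n '2p;4p'
```

```text
position: [0.5359, -0.0466, 0.004]
contact_force: [-6.0, -0.8, 3.2]
```

The motion stopped with the force rising to 6 N, so the plate is at the gauge. I'll re-press the long edge with the two open fingers to make sure it is flush.

```bash
python3 -m inch '[{"x":0,"y":-3,"z":0,"wx":0,"wy":0,"wz":0,"hand":255},{"x":0,"y":-10,"z":0,"wx":0,"wy":0,"wz":0,"hand":255},{"x":0,"y":0,"z":-30,"wx":0,"wy":0,"wz":0,"hand":255},{"x":0,"y":0,"z":-40,"wx":0,"wy":0,"wz":0,"hand":0},{"x":-25,"y":20,"z":-16,"wx":0,"wy":0,"wz":0,"hand":0},{"x":-30,"y":35,"z":0,"wx":0,"wy":0,"wz":0,"hand":0},{"x":-20,"y":25,"z":0,"wx":0,"wy":0,"wz":0,"hand":0},{"x":-2,"y":2,"z":0,"wx":0,"wy":0,"wz":0,"hand":0},{"x":0,"y":0,"z":25,"wx":0,"wy":0,"wz":0,"hand":0},{"x":0,"y":0,"z":30,"wx":0,"wy":0,"wz":0,"hand":0}]';python3 -m inch '[{"x":0,"y":0,"z":25,"wx":0,"wy":0,"wz":0,"hand":0},{"x":0,"y":0,"z":14,"wx":0,"wy":0,"wz":0,"hand":0},{"x":0,"y":0,"z":4,"wx":0,"wy":0,"wz":0,"hand":0},{"x":0,"y":0,"z":0,"wx":0,"wy":0,"wz":0,"hand":0}]'; python3 - <<'E'
from h import *
p=telemetry.state()["position"];th=np.radians(5.8);fx=np.array([np.cos(th),np.sin(th)]);fy=np.array([-fx[1],fx[0]])
print("u,v",p[:2]@fx,p[:2]@fy+.0556)
E
```

```text
clock: 17.25
position: [0.6155, -0.1171, 0.0366]
eef_rot: [[-0.097, 0.995, 0.006], [0.995, 0.097, -0.001], [-0.002, 0.005, -1.0]]
contact_force: [-0.4, -0.7, -0.8]
grip_width: 0.0851
grip_force: 0.0
clock: 17.65
position: [0.6132, -0.1163, -0.0077]
eef_rot: [[-0.097, 0.995, -0.0], [0.995, 0.097, 0.0], [0.0, -0.0, -1.0]]
contact_force: [0.0, 1.2, 0.7]
grip_width: 0.0853
grip_force: 0.0
u,v 0.5982953165655392 -0.12206970520934461
```

```bash
python3 -m inch '[{"x":5,"y":0,"z":1,"wx":0,"wy":0,"wz":0,"hand":0},{"x":5,"y":0,"z":0,"wx":0,"wy":0,"wz":0,"hand":0},{"x":3,"y":0,"z":0,"wx":0,"wy":0,"wz":0,"hand":0},{"x":2,"y":0,"z":0,"wx":0,"wy":0,"wz":0,"hand":0},{"x":1,"y":0,"z":0,"wx":0,"wy":0,"wz":0,"hand":0}]'|sed -n '2p;4p'; python3 -m inch '[{"x":1,"y":0,"z":0,"wx":0,"wy":0,"wz":0,"hand":0},{"x":0.5,"y":0,"z":0,"wx":0,"wy":0,"wz":0,"hand":0}]'|sed -n '2p;4p'
```

```text
position: [0.6121, -0.1002, -0.0083]
contact_force: [-0.2, -0.3, 0.4]
position: [0.6116, -0.099, -0.0087]
contact_force: [-0.6, -0.2, -0.7]
```

```bash
python3 -m inch '[{"x":1,"y":0,"z":0,"wx":0,"wy":0,"wz":0,"hand":0},{"x":0.5,"y":0,"z":0,"wx":0,"wy":0,"wz":0,"hand":0}]'|sed -n '2p;4p'
```

```text
position: [0.6116, -0.0979, -0.0087]
contact_force: [0.1, -1.6, -0.3]
```

```bash
python3 -m inch '[{"x":0.6,"y":0,"z":0,"wx":0,"wy":0,"wz":0,"hand":0},{"x":0.4,"y":0,"z":0,"wx":0,"wy":0,"wz":0,"hand":0}]'|sed -n '2p;4p'
```

```text
position: [0.6115, -0.0973, -0.0087]
contact_force: [-0.2, -2.9, 0.3]
```

```bash
python3 -m inch '[{"x":0.5,"y":0,"z":0,"wx":0,"wy":0,"wz":0,"hand":0},{"x":0.3,"y":0,"z":0,"wx":0,"wy":0,"wz":0,"hand":0}]'|sed -n '2p;4p'; python3 w.py w7; python3 - <<'E'
from h import *
import pickle
i=pickle.load(open("pics/w7.pkl","rb"));im=cv2.imread("pics/w7.png")
th=np.radians(5.8);fx=np.array([np.cos(th),np.sin(th)]);fy=np.array([-fx[1],fx[0]])
g=cv2.GaussianBlur(im.max(2),(3,3),0).astype(int)
for u in (.545,.57,.60,.63,.65): print(u,"expected fence base row",proj(i,np.r_[u*fx-.0556*fy,.01]).round(1))
c,r=proj(i,np.r_[.657*fx+(-.0556-.046)*fy,.01]);print("gauge px",c,r)
r=int(r)
for rr in (r-60,r-40,r,r+40): print(rr,g[rr,int(c)-40:int(c)+50:3])
b=im.astype(int); m=(b[:,:,2]>b[:,:,0]*2)&(b[:,:,2]>90);ys,xs=np.nonzero(m);print("orange",len(xs),xs.min() if len(xs) else 0, ys.min() if len(xs) else 0, ys.max() if len(xs) else 0)
E
```

```text
position: [0.6116, -0.0971, -0.0087]
contact_force: [-0.0, -5.8, -1.5]
19.0 [ 0.61163734 -0.09707088 -0.00860919] [[-0.097, 0.995, 0.0], [0.995, 0.097, -0.003], [-0.003, 0.0, -1.0]]
0.545 expected fence base row [125.7  29.8]
0.57 expected fence base row [212.9  29.3]
0.6 expected fence base row [317.8  28.7]
0.63 expected fence base row [422.7  28.1]
0.65 expected fence base row [492.6  27.7]
gauge px 494.1061595038191 186.24262614072768
126 [ 80  82  80  79  81  80  81  82  81  83  85  83  83  83  87 128 140 141
 140 140 141 142 141 145 161 208 190 184 183 187]
146 [ 83  83  84  85  85  84  85  85  85  84  85  84  86  87 128 141 143 141
 140 142 144 144 145 168 209 189 186 187 187 189]
186 [ 80  81  81  81  81  82  80  82  83  83  84  84 129 141 144 143 140 142
 143 142 146 180 204 189 188 188 189 191 190 187]
226 [ 82  82  83  83  83  84  84  84  84  84 124 139 143 142 142 140 140 143
 145 183 178 162 163 164 167 184 189 187 185 184]
orange 0 0 0 0
```

The long-edge press reads the same v (−0.103), and the plate's end meets the gauge with no bench showing between them and no pin visible, so it is home. Next is the panel.

```bash
python3 -m inch '[{"x":-3,"y":0,"z":0,"wx":0,"wy":0,"wz":0,"hand":0},{"x":-10,"y":0,"z":0,"wx":0,"wy":0,"wz":0,"hand":0},{"x":0,"y":0,"z":-30,"wx":0,"wy":0,"wz":0,"hand":0},{"x":0,"y":0,"z":-45,"wx":0,"wy":0,"wz":0,"hand":0},{"x":0,"y":0,"z":-45,"wx":0,"wy":0,"wz":0,"hand":255},{"x":0,"y":0,"z":-30,"wx":0,"wy":0,"wz":0.123,"hand":255},{"x":0,"y":0,"z":-10,"wx":0,"wy":0,"wz":0.123,"hand":255},{"x":30,"y":-16,"z":0,"wx":0,"wy":0,"wz":0,"hand":255},{"x":45,"y":-24,"z":0,"wx":0,"wy":0,"wz":0,"hand":255},{"x":45,"y":-24,"z":0,"wx":0,"wy":0,"wz":0,"hand":255}]';python3 -m inch '[{"x":45,"y":-24,"z":0,"wx":0,"wy":0,"wz":0,"hand":255},{"x":45,"y":-24,"z":0,"wx":0,"wy":0,"wz":0,"hand":255},{"x":45,"y":-24,"z":0,"wx":0,"wy":0,"wz":0,"hand":255},{"x":45,"y":-24,"z":0,"wx":0,"wy":0,"wz":0,"hand":255},{"x":40,"y":-20,"z":0,"wx":0,"wy":0,"wz":0,"hand":255},{"x":20,"y":-12,"z":0,"wx":0,"wy":0,"wz":0,"hand":255},{"x":0,"y":0,"z":0,"wx":0,"wy":0,"wz":0,"hand":255},{"x":0,"y":0,"z":0,"wx":0,"wy":0,"wz":0,"hand":255}]'; python3 w.py w8;python3 - <<'E'
from h import *
s=telemetry.state();E=np.array(s["eef_rot"])
for q in [(.475,.2819,.066),(.4705,.2523,.066)]: print((E.T@(np.array(q)-s["position"])*1000).round(1))
E
```

```text
clock: 20.0
position: [0.5676, 0.0184, 0.1516]
eef_rot: [[0.151, 0.989, 0.001], [0.989, -0.151, 0.002], [0.002, 0.0, -1.0]]
contact_force: [0.6, 0.1, 0.4]
grip_width: 0.0002
grip_force: 0.0
clock: 20.8
position: [0.478, 0.2702, 0.1513]
eef_rot: [[0.147, 0.989, -0.0], [0.989, -0.147, -0.0], [-0.0, -0.0, -1.0]]
contact_force: [0.0, 0.7, 0.1]
grip_width: -0.0
grip_force: 0.0
20.85 [0.47834554 0.26959035 0.15127835] [[0.149, 0.989, -0.0], [0.989, -0.149, -0.0], [-0.0, -0.0, -1.0]]
[11.7 -5.1 85.3]
[-18.3  -5.2  85.3]
```

```bash
python3 -m inch '[{"x":6,"y":-3,"z":25,"wx":0,"wy":0,"wz":0,"hand":255},{"x":6,"y":-2,"z":35,"wx":0,"wy":0,"wz":0,"hand":255},{"x":0,"y":0,"z":20,"wx":0,"wy":0,"wz":0,"hand":255},{"x":0,"y":0,"z":5,"wx":0,"wy":0,"wz":0,"hand":255},{"x":0,"y":5,"z":0,"wx":0,"wy":0,"wz":0,"hand":255},{"x":0,"y":5,"z":0,"wx":0,"wy":0,"wz":0,"hand":255},{"x":0,"y":5,"z":0,"wx":0,"wy":0,"wz":0,"hand":255}]';python3 -m inch '[{"x":0,"y":4,"z":0,"wx":0,"wy":0,"wz":0,"hand":255},{"x":0,"y":4,"z":0,"wx":0,"wy":0,"wz":0,"hand":255},{"x":0,"y":4,"z":0,"wx":0,"wy":0,"wz":0,"hand":255}]'|sed -n '2p;4p';python3 -m inch '[{"x":0,"y":4,"z":0,"wx":0,"wy":0,"wz":0,"hand":255},{"x":0,"y":4,"z":0,"wx":0,"wy":0,"wz":0,"hand":255},{"x":0,"y":2,"z":0,"wx":0,"wy":0,"wz":0,"hand":255}]'|sed -n '2p;4p'
```

```text
clock: 21.55
position: [0.4921, 0.2807, 0.068]
eef_rot: [[0.149, 0.989, 0.003], [0.989, -0.149, 0.001], [0.002, 0.003, -1.0]]
contact_force: [-0.2, 0.1, 0.5]
grip_width: 0.0
grip_force: 0.0
position: [0.502, 0.2788, 0.0667]
contact_force: [-1.4, 0.6, 1.6]
position: [0.512, 0.2772, 0.0662]
contact_force: [-0.9, 0.9, 1.1]
```

```bash
python3 -m inch '[{"x":0,"y":2,"z":0,"wx":0,"wy":0,"wz":0,"hand":255},{"x":0,"y":2,"z":0,"wx":0,"wy":0,"wz":0,"hand":255},{"x":0,"y":2,"z":0,"wx":0,"wy":0,"wz":0,"hand":255}]'|sed -n '2p;4p';python3 -m inch '[{"x":0,"y":1.5,"z":0,"wx":0,"wy":0,"wz":0,"hand":255},{"x":0,"y":1.5,"z":0,"wx":0,"wy":0,"wz":0,"hand":255}]'|sed -n '2p;4p'
```

```text
position: [0.5174, 0.2763, 0.066]
contact_force: [-0.9, 0.7, -0.2]
position: [0.5204, 0.2757, 0.0661]
contact_force: [-1.3, 0.1, 0.3]
```

```bash
python3 -m inch '[{"x":0,"y":1,"z":0,"wx":0,"wy":0,"wz":0,"hand":255},{"x":0,"y":1,"z":0,"wx":0,"wy":0,"wz":0,"hand":255}]'|sed -n '2p;4p'
```

```text
position: [0.5225, 0.2755, 0.0663]
contact_force: [-1.4, 0.9, -0.4]
```

```bash
python3 -m inch '[{"x":0,"y":1,"z":0,"wx":0,"wy":0,"wz":0,"hand":255},{"x":0,"y":1,"z":0,"wx":0,"wy":0,"wz":0,"hand":255}]'|sed -n '2p;4p'
```

```text
position: [0.5245, 0.2753, 0.0663]
contact_force: [-2.3, -0.1, -0.1]
```

```bash
python3 -m inch '[{"x":0,"y":1,"z":0,"wx":0,"wy":0,"wz":0,"hand":255},{"x":0,"y":1,"z":0,"wx":0,"wy":0,"wz":0,"hand":255}]'|sed -n '2p;4p'
```

```text
position: [0.5254, 0.2751, 0.0662]
contact_force: [-4.8, -0.3, 2.3]
```

```bash
python3 -m inch '[{"x":0,"y":1,"z":0,"wx":0,"wy":0,"wz":0,"hand":255},{"x":0,"y":1,"z":0,"wx":0,"wy":0,"wz":0,"hand":255}]'|sed -n '2p;4p'
```

```text
position: [0.5257, 0.2751, 0.0661]
contact_force: [-9.1, 1.5, 5.6]
```

```bash
python3 -m inch '[{"x":0,"y":1,"z":0,"wx":0,"wy":0,"wz":0,"hand":255},{"x":0,"y":0.5,"z":0,"wx":0,"wy":0,"wz":0,"hand":255}]'|sed -n '2p;4p'
```

```text
position: [0.5258, 0.2751, 0.0661]
contact_force: [-11.4, 2.3, 7.8]
```

The lever stopped against its limit at 11 N, where the geometry predicted. Now the other paddle.

```bash
python3 -m inch '[{"x":0,"y":-10,"z":0,"wx":0,"wy":0,"wz":0,"hand":255},{"x":0,"y":-30,"z":0,"wx":0,"wy":0,"wz":0,"hand":255},{"x":0,"y":-14,"z":0,"wx":0,"wy":0,"wz":0,"hand":255},{"x":-15,"y":0,"z":0,"wx":0,"wy":0,"wz":0,"hand":255},{"x":-15,"y":0,"z":0,"wx":0,"wy":0,"wz":0,"hand":255},{"x":0,"y":0,"z":0,"wx":0,"wy":0,"wz":0,"hand":255},{"x":0,"y":6,"z":0,"wx":0,"wy":0,"wz":0,"hand":255},{"x":0,"y":6,"z":0,"wx":0,"wy":0,"wz":0,"hand":255},{"x":0,"y":4,"z":0,"wx":0,"wy":0,"wz":0,"hand":255},{"x":0,"y":4,"z":0,"wx":0,"wy":0,"wz":0,"hand":255}]'|sed -n '2p;3p;4p';python3 -m inch '[{"x":0,"y":4,"z":0,"wx":0,"wy":0,"wz":0,"hand":255},{"x":0,"y":4,"z":0,"wx":0,"wy":0,"wz":0,"hand":255},{"x":0,"y":4,"z":0,"wx":0,"wy":0,"wz":0,"hand":255}]'|sed -n '2p;4p';python3 -m inch '[{"x":0,"y":4,"z":0,"wx":0,"wy":0,"wz":0,"hand":255},{"x":0,"y":3,"z":0,"wx":0,"wy":0,"wz":0,"hand":255}]'|sed -n '2p;4p'
```

```text
position: [0.4917, 0.2503, 0.0667]
eef_rot: [[0.148, 0.989, -0.002], [0.989, -0.148, 0.001], [0.001, -0.002, -1.0]]
contact_force: [-1.3, 0.8, 0.9]
position: [0.504, 0.2481, 0.0661]
contact_force: [-1.3, 0.4, 1.3]
position: [0.5109, 0.2471, 0.0661]
contact_force: [-0.8, 0.5, -0.6]
```

```bash
python3 -m inch '[{"x":0,"y":2,"z":0,"wx":0,"wy":0,"wz":0,"hand":255},{"x":0,"y":2,"z":0,"wx":0,"wy":0,"wz":0,"hand":255},{"x":0,"y":2,"z":0,"wx":0,"wy":0,"wz":0,"hand":255}]'|sed -n '2p;4p';python3 -m inch '[{"x":0,"y":1.5,"z":0,"wx":0,"wy":0,"wz":0,"hand":255},{"x":0,"y":1.5,"z":0,"wx":0,"wy":0,"wz":0,"hand":255}]'|sed -n '2p;4p'
```

```text
position: [0.5164, 0.246, 0.0661]
contact_force: [-1.0, -0.5, -0.6]
position: [0.5195, 0.2456, 0.0663]
contact_force: [-1.5, -0.5, 0.3]
```

```bash
python3 -m inch '[{"x":0,"y":1,"z":0,"wx":0,"wy":0,"wz":0,"hand":255},{"x":0,"y":1,"z":0,"wx":0,"wy":0,"wz":0,"hand":255}]'|sed -n '2p;4p'
```

```text
position: [0.5213, 0.2454, 0.0663]
contact_force: [-4.2, 0.5, 0.6]
```

```bash
python3 -m inch '[{"x":0,"y":1,"z":0,"wx":0,"wy":0,"wz":0,"hand":255},{"x":0,"y":1,"z":0,"wx":0,"wy":0,"wz":0,"hand":255}]'|sed -n '2p;4p'
```

```text
position: [0.5216, 0.2454, 0.0661]
contact_force: [-6.4, 1.4, 4.2]
```

```bash
python3 -m inch '[{"x":0,"y":1,"z":0,"wx":0,"wy":0,"wz":0,"hand":255},{"x":0,"y":1,"z":0,"wx":0,"wy":0,"wz":0,"hand":255}]'|sed -n '2p;4p'; python3 -m inch '[{"x":0,"y":-10,"z":0,"wx":0,"wy":0,"wz":0,"hand":255},{"x":0,"y":-30,"z":0,"wx":0,"wy":0,"wz":0,"hand":255},{"x":0,"y":-40,"z":0,"wx":0,"wy":0,"wz":0,"hand":255},{"x":0,"y":-40,"z":-30,"wx":0,"wy":0,"wz":0,"hand":255},{"x":0,"y":0,"z":-45,"wx":0,"wy":0,"wz":0,"hand":255},{"x":0,"y":0,"z":-45,"wx":0,"wy":0,"wz":0,"hand":255},{"x":0,"y":0,"z":-45,"wx":0,"wy":0,"wz":0,"hand":255},{"x":0,"y":0,"z":0,"wx":0,"wy":0,"wz":0,"hand":255},{"x":0,"y":0,"z":0,"wx":0,"wy":0,"wz":0,"hand":255}]'; python3 w.py w9; python3 - <<'E'
from h import *
import pickle
i=pickle.load(open("pics/w9.pkl","rb"));im=cv2.imread("pics/w9.png")
g=im.max(2)
px=np.array([.989,-.149,0])
for n,p in (("a",(.5244,.2745)),("b",(.5199,.2449)),("3",(.5288,.3042)),("lamp",(.5333,.3339))):
    row=[]
    for s in range(-24,29,4):
        X=np.r_[p,.078]+px*s/1000; c=proj(i,X).round().astype(int)
        row.append(int(g[c[1],c[0]]) if 0<=c[0]<640 and 0<=c[1]<480 else -1)
    print(n,row)
t=cams.camera_info("top");T=cams.grab_frame("top")[:,:,::-1]
th=np.radians(5.8);fx=np.array([np.cos(th),np.sin(th)]);fy=np.array([-fx[1],fx[0]])
G=T.max(2)
for v in (-.03,-.046,-.07): print(v,[int(G[tuple(proj(t,np.r_[u/1000*fx+(v-.0556)*fy,.01]).round().astype(int)[::-1])]) for u in range(520,690,5)])
for u in (.55,.58,.64): print(u,[int(G[tuple(proj(t,np.r_[u*fx+(v/1000-.0556)*fy,.01]).round().astype(int)[::-1])]) for v in range(-110,12,3)])
E
```

```text
position: [0.5218, 0.2453, 0.0661]
contact_force: [-10.3, 2.6, 7.4]
clock: 27.15
position: [0.4085, 0.2633, 0.2332]
eef_rot: [[0.148, 0.989, 0.006], [0.989, -0.148, 0.002], [0.003, 0.005, -1.0]]
contact_force: [-0.1, 0.3, 0.4]
grip_width: 0.0003
grip_force: 0.0
27.2 [0.40720617 0.26263189 0.23140046] [[0.149, 0.989, 0.002], [0.989, -0.149, 0.0], [0.0, 0.002, -1.0]]
a [43, 48, 44, 46, 51, 53, 62, 63, 63, 66, 73, 90, 92, 93]
b [81, 80, 75, 79, 76, 80, 99, 128, 129, 126, 133, 105, 94, 97]
3 [23, 20, 73, 99, 37, 23, 22, 26, 73, 73, 83, 95, 89, 89]
lamp [20, 19, 23, 65, 63, 64, 66, 65, 62, 94, 89, 86, 84, 90]
-0.03 [111, 110, 91, 50, 51, 51, 51, 51, 48, 43, 50, 51, 50, 54, 52, 51, 49, 53, 52, 54, 48, 54, 51, 51, 49, 51, 44, 73, 111, 107, 106, 114, 73, 68]
-0.046 [111, 108, 88, 50, 48, 49, 47, 47, 45, 48, 48, 46, 46, 49, 49, 48, 42, 45, 48, 46, 51, 52, 48, 47, 47, 52, 43, 71, 101, 111, 109, 89, 63, 70]
-0.07 [109, 111, 86, 45, 47, 34, 27, 48, 46, 50, 50, 48, 50, 49, 49, 49, 46, 50, 46, 51, 52, 52, 50, 46, 43, 51, 49, 70, 98, 109, 108, 93, 93, 100]
0.55 [111, 110, 111, 111, 112, 103, 90, 48, 48, 34, 11, 14, 17, 27, 41, 45, 49, 47, 52, 47, 49, 47, 47, 53, 52, 52, 52, 51, 46, 37, 24, 16, 11, 15, 42, 48, 47, 45, 45, 33, 35]
0.58 [112, 112, 110, 114, 108, 104, 83, 62, 46, 45, 47, 48, 49, 51, 50, 49, 50, 45, 48, 46, 45, 53, 49, 46, 52, 55, 51, 50, 50, 45, 48, 47, 48, 50, 49, 52, 51, 51, 48, 28, 26]
0.64 [110, 109, 112, 111, 110, 102, 79, 61, 46, 27, 18, 16, 12, 26, 50, 51, 52, 50, 50, 49, 49, 47, 49, 49, 51, 46, 52, 52, 51, 38, 20, 14, 11, 18, 42, 50, 45, 49, 45, 34, 39]
```

The plate spans u 0.533–0.653 against the gauge and sits flush on the fence. Both paddles reached their stops, and the arm is clear.

```bash
python3 -c "
from cell import ctrl
print(ctrl.hand_in())"
```

```text
the job is handed in; nothing more can be done
None
```

I slid the plate home flush on the fence and up against the gauge stop, then switched both paddle toggles to their on stops and handed the job in; I read the pin as pushed from the closed gap, not by seeing it.

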